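# Open the centrifuge and take out the red-capped tube

### The arm

A 6-joint arm with a two-finger parallel gripper is mounted at the origin on the work surface. World frame = base frame: x ahead of the robot, y to its left, z up, the work surface at z = 0. Lengths are in m, angles in rad, forces in N, time in s.
With the tool pointing down it reaches from about 0.35 to 0.875 m from the base axis. Payload 15.5 kg.
Tool frame: the origin (TCP) lies on the centre line of the jaws, within the pads' length; the fingertips stand 11 mm ahead of it and the grasp point (between the pads) lies 8 mm behind it; z points along the fingers, y is the direction in which the jaws open and shut (so a half turn about z gives the same grasp; the last joint's range is limited). The gripper opens to 85 mm and grips with 20 to 120 N. Pads are 22 mm wide; open, the fingers measure 114 mm over their backs; the gripper's body (76 mm by 85 mm) begins 54 mm behind the grasp point. The pads swing forward as they close: fully open they stand 13 mm farther back than shut.
Start: joints at [1.244, 0.494, 1.345, -0, 1.302, -0.096], TCP at [0.143, 0.608, 0.242] pointing down, gripper open.
Joint ranges: [-2.91, 2.91], [-0.82, 2.16], [0.22, 2.67], [-1.22, 4.37], [0.12, 2.79], [-3.08, 3.08]. Speed limits (rad/s): [1.89, 1.89, 2.57, 3.01, 3.01, 3.01].

### API

Orientations are given as a unit quaternion [x, y, z, w].
In Python, from bench import ctrl gives the robot as it stands. The module is installed in compiled form; this text tells all that it offers.
- The arm moves only by the shell command python3 -m handwheel 'ROWS' [FORCE]. ROWS is JSON, a list of rows, each a list of 5 numbers: the shift along the world's x, y, z in cm, then the turn about the world's z in rad, then the finger opening in cm, from 0 to 8.54. In form: [[dx, dy, dz, spin, fingers], ...]. A call has exactly 8 rows; each row shifts and turns the commanded pose from where the row before left it; what a row does not reach is not made up. A row lasts 1/8 s, in which the tool goes at most 62.5 mm and 10.7 degrees, less where a joint would pass 70% of its speed; a pose out of reach is approached as far as the arm can. A call is refused whole if a number of a shift passes 6.25 or a number of a turn 0.188, either way. A call with a gripper value outside its range is refused whole. The fingers move at their own pace and stop on an object; FORCE is the grip in N (left out, the last holds). Time passes only in rows, so rows that do not move let the fingers close, or fill a call up. It gives the time, the measured TCP pose, the force and the opening at its end, in the units of the state.
- ctrl.observe(): the state, without advancing time (a new reading comes with each control period).
- ctrl.grab_frame(name): name is "scene" or "top"; returns the picture (420x560x3 uint8, red, green, blue); there is no depth.
- ctrl.camera_model(name): a dict with "intrinsics" (3x3 intrinsics, pixels), "position" and "orientation" of the camera in the world. Camera axes: x right, y down, z forward; pixel columns grow to the right and rows downward; lengths in m; the calibration is good to about 2 mm. A picture is of the moment at which its call begins. camera_model takes no time and is no camera call.
- ctrl.finish_job(): hands the job in, once; it reports no verdict.
The state is a dict: "clock": time; "q": joint angles; "joint_velocities": joint speeds; "effort": joint torques, N m; "position": TCP position; "eef_rot": TCP orientation; "ft_force": force on the tool from outside, world axes, zero at the start; "moment": the same for the moment, N m; "gripper_width": opening from 0.0 (shut) to 1.0 (fully open).
Only numpy, scipy, OpenCV 4.12 (cv2) and the standard library are available. Lean on these libraries where they do the work, as an engineer would, in place of code of your own. Each camera call takes 0.05 s, during which the arm holds its last target.

### The job

The run is over: swing the lid of the white centrifuge in the middle of the bench up past the point where its spring takes over, so that it stays open by itself with nothing touching it. Then draw the red-capped tube out of the rotor and stand it upright, cap up, in a free compartment of the white four-place rack, let go, and leave everything else as it stands.

Things in the scene. Friction and masses are not known exactly. Their poses are not given: they have to be found in the camera images.
- centrifuge: White benchtop centrifuge, fixed. Origin on the bench below the middle of its chamber, z up; its front (control panel, lid lip) faces its -x, to the robot. x from -110 to +125 mm, 270 mm wide (y), flat deck 125 mm high with a 194 mm square chamber opening. Front upright at x = -110 from 70 to 125 mm height; the sloped panel below juts to x = -134 at its foot.
- lid (a joint): Lid angle: 0 closed, grows as its front rises, 1.75 fully open at a stop, leaning back a little. A 46 mm deep, 250 mm wide shell, about 1.3 kg (varies). Below its over-centre point, somewhere from 0.6 to 0.95 rad, it falls shut (lifting at the lip takes 1.5 to 4 N, damped); beyond it, the spring swings it fully open in one to two seconds and keeps it there.
- lid_lip (a point): Middle of the lower front edge of the blue lip on the lid's front: 180 mm wide (y), 12 mm thick, 26 mm out from the lid's front wall. With the lid shut its underside is 137 mm above the bench, open below, its edge 27 mm ahead of the machine's upright front. Too wide to pinch: fingers go under it from the front. Moves with the lid, 255 mm from the hinge.
- lid_hinge (a point): Point on the lid's hinge line (parallel to the centrifuge's y), midway across, 125 mm above the bench, 118 mm behind the chamber's middle.
- tube: Tube to move: clear, 29 mm diameter, 115 mm long, flat foot, red cap (35 mm diameter, top 25 mm), about 70 g. Origin at the foot's centre, z along its axis to the cap. It sits loosely 60 mm deep in a rotor bore, slanted about 31 degrees from upright, foot outwards to the far side, cap leaning in over the rotor axis; the upper 55 mm stand free. Draw it out along its own axis.
- rotor: Aluminium four-place rotor in the chamber, fixed; origin on its axis, 30 mm above the bench, z up; its +x points from the axis to the bore of the red-capped tube (bore mouth 46 mm out from the axis, 102 mm above the bench). Opposite, a white balance plug, standing 18 mm out of its bore, stays in place; the other two bores are empty.
- rack: White plastic rack, fixed to the bench, 188 mm long (x), 50 mm wide (y), open on top, walls 63 mm high; four square compartments, 42 mm wide inside, in a row along x. Origin at the centre of its underside.
- slot0 (a point): Centre of the floor (5 mm above the bench) of the first compartment, at rack x = -69 mm.
- slot1 (a point): The same for the second compartment, at rack x = -23 mm.
- slot2 (a point): The same for the third compartment, at rack x = +23 mm.
- slot3 (a point): The same for the fourth compartment, at rack x = +69 mm.
- tube_blue: Tube like the red-capped one but with a blue cap, standing in a compartment of the rack; leave it. Origin at its foot.
- tube_green: The same with a green cap; leave it.
- bottle: White plastic bottle, 70 mm across, 170 mm high, loose; bystander. Origin under its centre.
- beaker: Glass beaker, 80 mm across, 90 mm high, loose; bystander. Origin under its centre.
- jar: Amber jar, 70 mm across, 80 mm high, loose; bystander. Origin under its centre.
- tipbox: Orange box with a clear lid, 85 x 120 x 58 mm, loose; bystander. Origin under its centre.

How it is judged:
By the outcome, as a careful person would: the job done as asked, in the order asked, and still so for the second after the job is handed in, with the robot touching nothing.
It also fails if it takes over 56 s, if anything falls off the work surface, if the arm or the gripper's body presses on something with over 40 N, if the wrist force passes 120 N, or if a joint passes its speed limit or range.

## Working session

There is one attempt and no reset: what is moved stays moved. The work goes in short steps, Python scripts to look and compute and a shell command to move; the robot and the scene stay as the last step left them, time stands still between calls to the robot, and variables do not carry over. Pictures are saved under pics/ and viewed, and the job is handed in when it is done.

```bash
mkdir -p pics
python3 - <<'E'
from bench import ctrl
import cv2,numpy as np
for n in("scene","top"):
    f=ctrl.grab_frame(n); cv2.imwrite(f"pics/a_{n}.png",f[:,:,::-1])
    m=ctrl.camera_model(n); print(n,m)
print(ctrl.observe())
E
```

```text
scene {'intrinsics': array([[501.56573724,   0.        , 283.46607215],
       [  0.        , 501.56573724, 201.60042015],
       [  0.        ,   0.        ,   1.        ]]), 'position': array([1.29329372, 0.61213865, 1.05790562]), 'orientation': array([ 0.39535322,  0.83621923, -0.33960481, -0.17059252])}
top {'intrinsics': array([[501.29793512,   0.        , 270.51986246],
       [  0.        , 501.29793512, 205.10337785],
       [  0.        ,   0.        ,   1.        ]]), 'position': array([0.39037971, 0.05422947, 1.85938031]), 'orientation': array([ 0.70927854, -0.7035638 ,  0.03019136, -0.03178692])}
{'clock': 0.1, 'q': array([ 1.24452849e+00,  4.94124400e-01,  1.34606117e+00, -3.11293253e-06,
        1.30246946e+00, -9.55172653e-02]), 'joint_velocities': array([ 6.27781862e-05, -3.77463218e-03, -1.90547380e-03, -8.85819687e-04,
        7.66408635e-04, -2.01276015e-04]), 'effort': array([ 3.30010371e-03, -8.83591032e+01, -3.84564078e+01,  1.06710075e-05,
        5.29123965e-03, -4.41011281e-07]), 'position': array([0.14285498, 0.60814862, 0.24176049]), 'eef_rot': array([ 1.15119061e-01,  9.93351559e-01, -5.19733156e-04, -1.09727702e-04]), 'ft_force': array([ 0.1827934,  0.0556057, -0.8968623]), 'moment': array([ 0.04265572, -0.00946652,  0.02753688]), 'gripper_width': 0.9993464159322244}
```

View pics/a_scene.png

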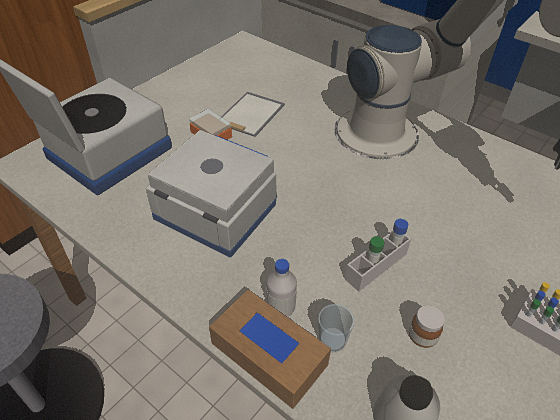

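View pics/a_top.png

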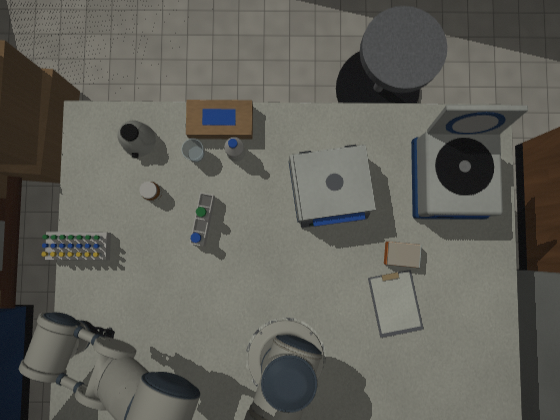

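The top view shows the closed centrifuge at about (335,185), with its front facing the robot. The rack is at about (202,220), with green at (201,212) and blue at (196,238). The tipbox is at (403,255), the bottle at (233,147), the beaker at (193,150) and the jar at (149,190). I'll zoom in to measure.

Run:
```python
import cv2
a=cv2.imread("pics/a_top.png")
cv2.imwrite("pics/b1.png",cv2.resize(a[130:240,270:400],None,fx=6,fy=5.4,interpolation=cv2.INTER_CUBIC)[:594,:780])
cv2.imwrite("pics/b2.png",cv2.resize(a[180:260,170:240],None,fx=7,fy=7,interpolation=cv2.INTER_CUBIC))
b=cv2.imread("pics/a_scene.png")
cv2.imwrite("pics/b3.png",cv2.resize(b[205:300,330:425],None,fx=6,fy=6,interpolation=cv2.INTER_CUBIC))
```

```text
(no output)
```

View pics/b1.png

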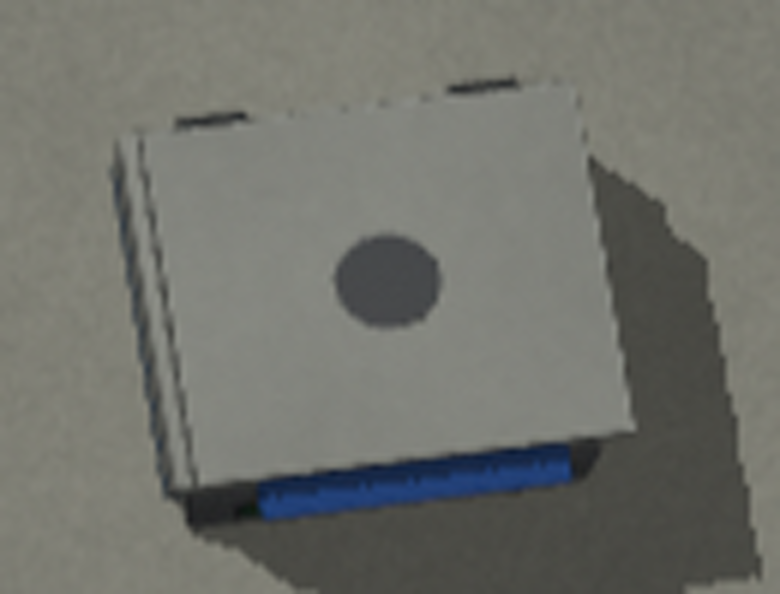

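View pics/b2.png

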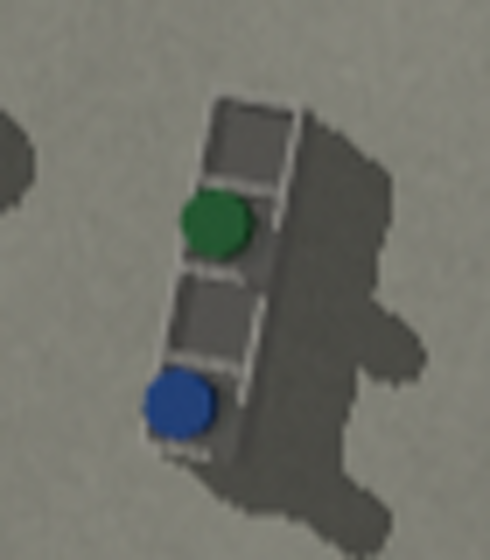

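View pics/b3.png

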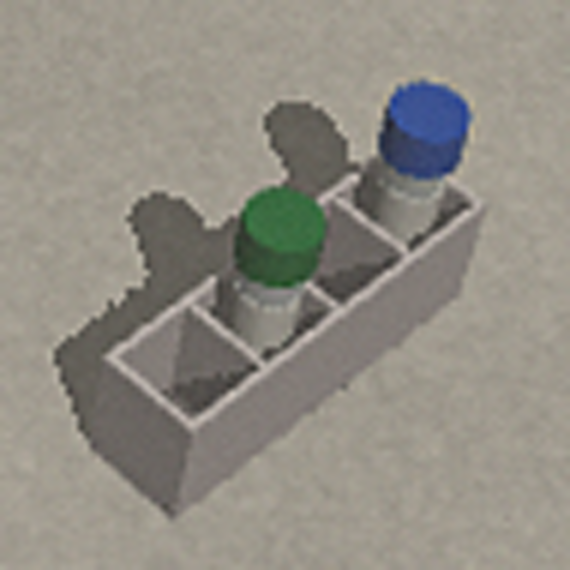

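```bash
cat > h.py <<'E'
import numpy as np
from scipy.spatial.transform import Rotation as R
from bench import ctrl
def cam(n):
    m=ctrl.camera_model(n); return np.array(m["intrinsics"]),R.from_quat(m["orientation"]).as_matrix(),np.array(m["position"])
def ray(n,u,v):
    K,Q,p=cam(n); return p,Q@np.linalg.inv(K)@[u,v,1.]
def plane(n,u,v,z):
    p,d=ray(n,u,v); return p+d*(z-p[2])/d[2]
def proj(n,X):
    K,Q,p=cam(n); X=np.atleast_2d(X); c=(X-p)@Q@K.T; return c[:,:2]/c[:,2:]
E
python3 - <<'E'
from h import *
np.set_printoptions(precision=4,suppress=True)
c=[plane("top",270+x/6,130+y/5.4,.171)[:2] for x,y in[(140,132),(575,85),(632,430),(195,487)]]
print(c,[np.linalg.norm(c[i]-c[i-1]) for i in range(4)])
c=np.array(c); d=(c[0]+c[1]-c[2]-c[3]);print("yaw",np.arctan2(d[1],d[0])); l=c[0]-c[1]+c[3]-c[2];print("yaw2",np.arctan2(-l[0],l[1]),"mid",c.mean(0),"disc",plane("top",270+388/6,130+281/5.4,.171))
for z in(.137,.149): print("lip",[plane("top",270+x/6,130+y/5.4,z)[:2] for x,y in[(258,520),(572,475)]])
r=np.array([plane("top",170+x/7,180+y/7,.063)[:2] for x,y in[(218,97),(300,108),(236,462),(148,440)]]);print("rack",r,[np.linalg.norm(r[i]-r[i-1]) for i in range(4)],r.mean(0))
for x,y in[(105,355),(195,425),(485,205),(355,172)]: print("rackscene",plane("scene",330+x/6,205+y/6,.063)[:2])
print("caps",[plane("top",170+x/7,180+y/7,.12)[:2] for x,y in[(217,222),(181,404)]],[plane("scene",330+x/6,205+y/6,.12)[:2] for x,y in[(283,222),(428,115)]])
E
```

```text
[array([ 0.7129, -0.0177]), array([ 0.7449, -0.2652]), array([ 0.5263, -0.2954]), array([ 0.4886, -0.0496])] [np.float64(0.2265141517096256), np.float64(0.249522426665116), np.float64(0.2207120299894557), np.float64(0.24869731554092506)]
yaw 0.13921233945213135
yaw2 0.1403972924719804 mid [ 0.6182 -0.157 ] disc [ 0.6191 -0.1584  0.171 ]
lip [array([ 0.4698, -0.0878]), array([ 0.5   , -0.2678])]
lip [array([ 0.4693, -0.0868]), array([ 0.4992, -0.2655])]
rack [[0.587  0.3094]
 [0.5816 0.267 ]
 [0.3997 0.2964]
 [0.4105 0.3416]] [np.float64(0.1793554918542036), np.float64(0.04268391011504804), np.float64(0.1842679487918492), np.float64(0.04645123683479896)] [0.4947 0.3036]
rackscene [0.5863 0.2663]
rackscene [0.5926 0.3145]
rackscene [0.412  0.3481]
rackscene [0.4319 0.2947]
caps [array([0.5182, 0.3005]), array([0.4278, 0.3165])] [array([0.5236, 0.3041]), array([0.4337, 0.3203])]
```

```bash
python3 -m handwheel '[[3.95,-4.4,0,0.123,0],[3.95,-4.4,0,0.123,0],[3.95,-4.4,0,0.124,0],[3.95,-4.4,0,0,0],[3.95,-4.4,0,0,0],[3.95,-4.4,0,0,0],[3.95,-4.4,0,0,0],[0.4,-6,0,0,0]]' 40
python3 -m handwheel '[[0.4,-6,0,0,0],[0.4,-6,0,0,0],[0.4,-6,0,0,0],[0.4,-6,0,0,0],[0.4,-6,0,0,0],[0.4,-6,-2,0,0],[0.5,-6,-4,0,0],[0,0,-4,0,0]]'
```

```text
clock: 1.1
position: [0.4257, 0.2391, 0.2421]
eef_rot: [-0.069, 0.998, 0.0, 0.001]
ft_force: [1.5, -0.5, -0.5]
gripper_width: -0.003
clock: 2.1
position: [0.4524, -0.1742, 0.1471]
eef_rot: [-0.068, 0.998, -0.001, 0.001]
ft_force: [0.5, 1.0, 0.2]
gripper_width: 0.003
```

```bash
python3 -m handwheel '[[0,-0.4,-1,0,0],[0,0,-1.2,0,0],[0.6,0.08,0,0,0],[0.6,0.08,0,0,0],[0.5,0.07,0,0,0],[0.3,0.04,0,0,0],[0.3,0.04,0,0,0],[0,0,0,0,0]]'
python3 - <<'E'
from bench import ctrl
import cv2
for n in("top","scene"):
    f=ctrl.grab_frame(n)[:,:,::-1]
    cv2.imwrite(f"pics/c_{n}.png",f)
E
```

```text
clock: 3.1
position: [0.4735, -0.1715, 0.1258]
eef_rot: [-0.07, 0.998, 0.0, -0.001]
ft_force: [-9.7, -4.4, 4.9]
gripper_width: 0.003
```

View pics/c_scene.png

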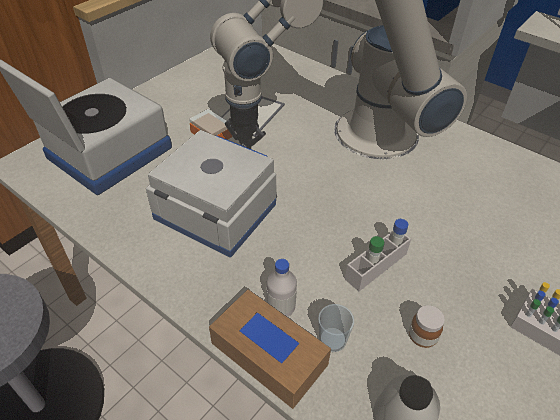

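```bash
python3 -m handwheel '[[0.3,0.04,0,0,0],[0.2,0.03,0.3,0,0],[0.1,0.01,0.4,0,0],[0.1,0.01,0.4,0,0],[0.1,0.01,0.4,0,0],[0.1,0.01,0.4,0,0],[0.1,0.01,0.4,0,0],[0,0,0,0,0]]'
python3 - <<'E'
from bench import ctrl
import cv2
f=ctrl.grab_frame("scene")[:,:,::-1]
cv2.imwrite("pics/d.png",cv2.resize(f[80:260,140:320],None,fx=3.3,fy=3.3,interpolation=cv2.INTER_CUBIC))
E
```

```text
clock: 4.2
position: [0.4759, -0.1708, 0.1472]
eef_rot: [-0.07, 0.998, 0.001, -0.009]
ft_force: [-55.8, -30.8, 5.9]
gripper_width: 0.002
```

View pics/d.png

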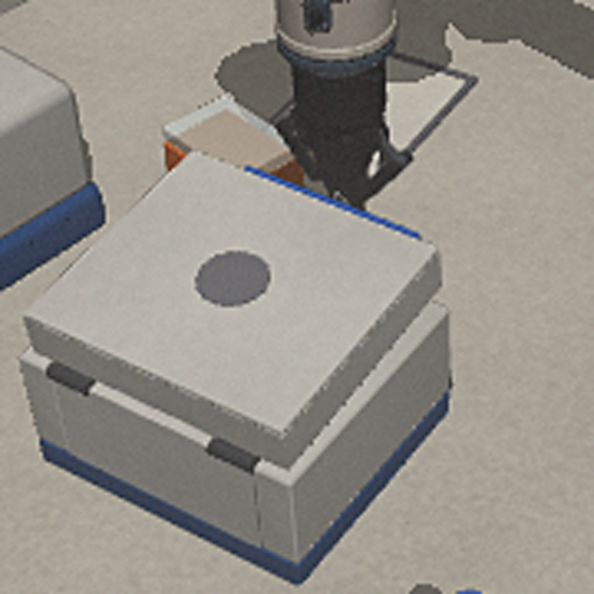

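```bash
python3 -m handwheel '[[-0.05,-0.1,0.6,0,0],[0,-0.1,0.6,0,0],[0.1,0.0,0.6,0,0],[0.12,0.02,0.6,0,0],[0.15,0.02,0.6,0,0],[0.18,0.03,0.6,0,0],[0.2,0.03,0.6,0,0],[0.2,0.03,0.6,0,0]]'
python3 - <<'E'
from bench import ctrl
import cv2
f=ctrl.grab_frame("scene")[:,:,::-1]
cv2.imwrite("pics/e.png",cv2.resize(f[80:260,140:320],None,fx=3.3,fy=3.3,interpolation=cv2.INTER_CUBIC))
E
```

```text
clock: 5.25
position: [0.4874, -0.1695, 0.1955]
eef_rot: [-0.07, 0.998, 0.002, -0.007]
ft_force: [-37.8, -0.9, 10.6]
gripper_width: -0.001
```

View pics/e.png

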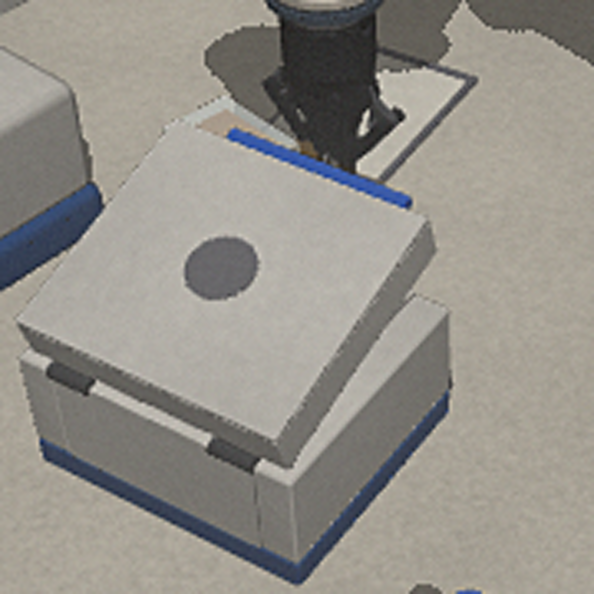

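```bash
python3 -m handwheel '[[0.25,0.03,0.85,0,0],[0.3,0.04,0.85,0,0],[0.35,0.05,0.85,0,0],[0.4,0.06,0.85,0,0],[0.45,0.06,0.8,0,0],[0.5,0.07,0.8,0,0],[0.55,0.08,0.8,0,0],[0.6,0.08,0.75,0,0]]'
python3 - <<'E'
from bench import ctrl
import cv2
f=ctrl.grab_frame("scene")[:,:,::-1]
cv2.imwrite("pics/f.png",cv2.resize(f[80:260,140:320],None,fx=3.3,fy=3.3,interpolation=cv2.INTER_CUBIC))
E
```

```text
clock: 6.3
position: [0.522, -0.1647, 0.2622]
eef_rot: [-0.07, 0.998, 0.002, -0.006]
ft_force: [-45.1, 7.1, 29.4]
gripper_width: 0.001
```

View pics/f.png

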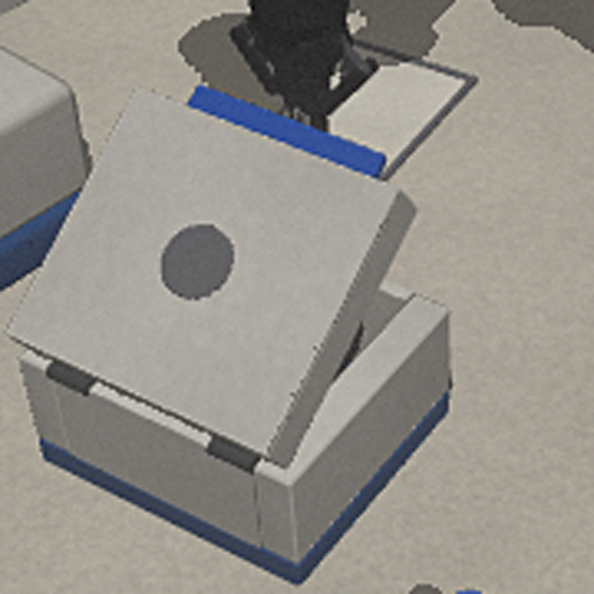

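```bash
python3 -m handwheel '[[0.6,0.08,0.5,0,0],[0.7,0.1,0.7,0,0],[0.8,0.11,0.7,0,0],[0.9,0.13,0.7,0,0],[1,0.14,0.7,0,0],[1,0.14,0.7,0,0],[1.1,0.15,0.7,0,0],[1.2,0.17,0.7,0,0]]'
python3 - <<'E'
from bench import ctrl
import cv2
f=ctrl.grab_frame("scene")[:,:,::-1]
cv2.imwrite("pics/g.png",cv2.resize(f[60:260,120:320],None,fx=3,fy=3,interpolation=cv2.INTER_CUBIC))
E
```

```text
clock: 7.35
position: [0.6007, -0.1559, 0.3185]
eef_rot: [-0.07, 0.998, -0.0, 0.0]
ft_force: [-13.0, 2.9, 21.1]
gripper_width: -0.004
```

View pics/g.png

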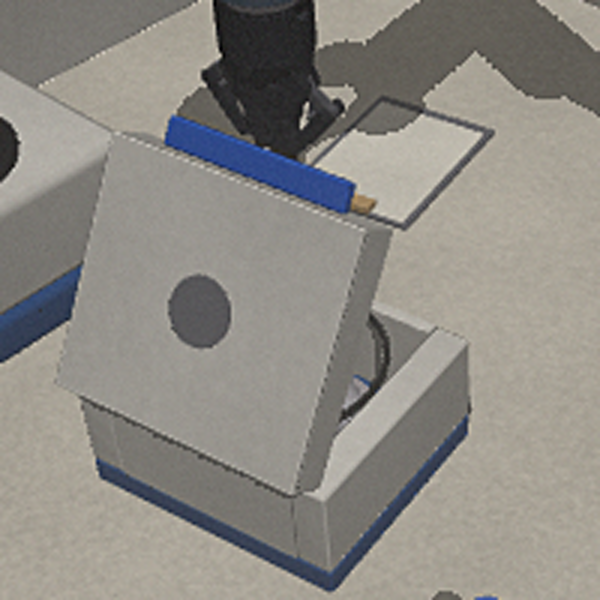

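```bash
python3 -m handwheel '[[1.2,0.17,0.5,0,0],[1.3,0.18,0.5,0,0],[1.4,0.2,0.4,0,0],[0,0,0,0,0],[-3,0,0,0,4],[-5,0,0,0,6],[-6,1,0,0,8.5],[-6,4,0,0,8.5]]'
python3 - <<'E'
from bench import ctrl
import cv2
f=ctrl.grab_frame("scene")[:,:,::-1]
cv2.imwrite("pics/h_s.png",cv2.resize(f[60:260,120:320],None,fx=3,fy=3,interpolation=cv2.INTER_CUBIC))
f=ctrl.grab_frame("top")[:,:,::-1]
cv2.imwrite("pics/h_t.png",f)
E
```

```text
clock: 8.4
position: [0.4453, -0.1061, 0.33]
eef_rot: [-0.069, 0.998, -0.0, -0.0]
ft_force: [1.2, 0.8, 1.3]
gripper_width: 0.85
```

View pics/h_s.png

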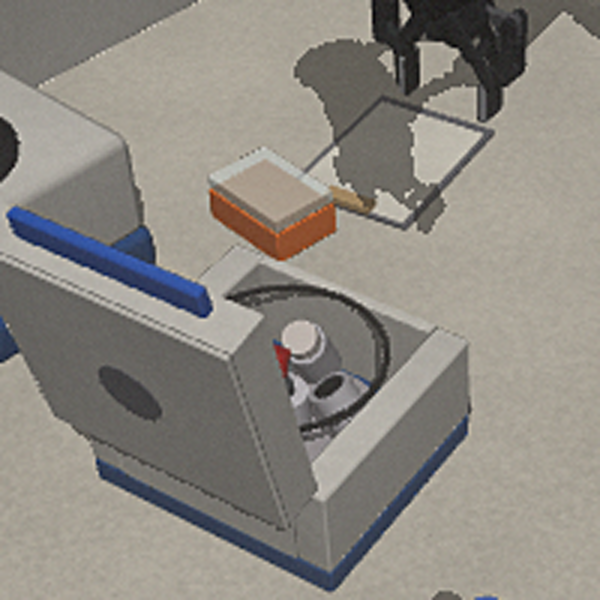

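View pics/h_t.png

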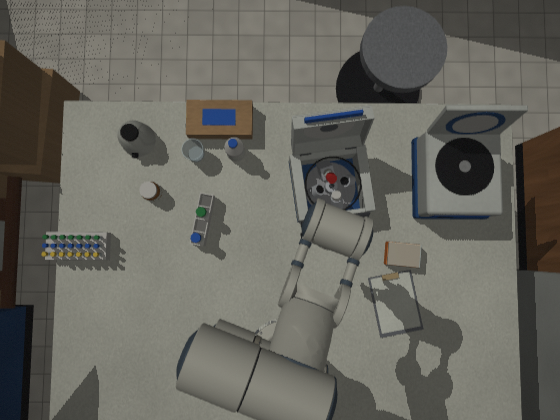

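The lid is fully open, leaning back, with the arm clear of it. The red cap shows at about (331,178) in the top view, and partly behind the lid in the scene view.

Run:
```python
import cv2
a=cv2.imread("pics/h_t.png")
cv2.imwrite("pics/h_z.png",cv2.resize(a[145:225,280:380],None,fx=7.5,fy=7.5,interpolation=cv2.INTER_CUBIC))
```

```text
(no output)
```

View pics/h_z.png

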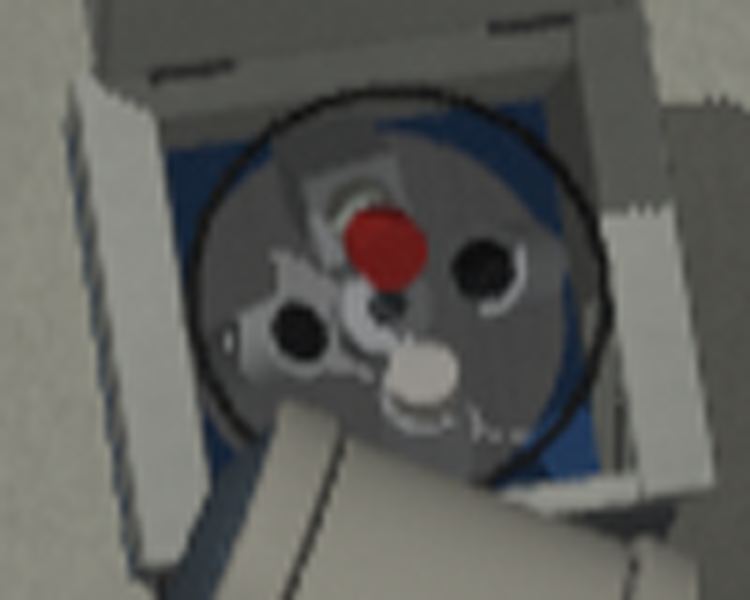

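```bash
cat > fit.py <<'E'
from h import *
from scipy.optimize import least_squares
np.set_printoptions(precision=4,suppress=True)
s=lambda x,y:(280+x/7.5-.43,145+y/7.5-.43)
e1=plane("top",*s(301,332),.102); e2=plane("top",*s(484,268),.102)
print("empties",e1,e2,"mid",(e1+e2)/2,"dist",np.linalg.norm(e1-e2))
d=e1-e2; print("yaw from empties",np.arctan2(-d[0],d[1]), "toward far")
obs=np.array([s(301,332),s(484,268),s(420,373)])
def pts(p):
    x,y,f=p; e=np.array([np.cos(f),np.sin(f),0]);n=np.array([-e[1],e[0],0]);o=np.array([x,y,0]);z=np.array([0,0,1])
    return np.array([o+.046*n+.102*z,o-.046*n+.102*z,o-.0367*e+.1174*z]),o,e
r=least_squares(lambda p:(proj("top",pts(p)[0])-obs).ravel(),[.62,-.158,.3])
print(r.x,"res px",r.fun)
_,o,e=pts(r.x);z=np.array([0,0,1])
u=-np.sin(.541)*e+np.cos(.541)*z
m=o+.046*e+.102*z
P=lambda X:((proj("top",X)[0]+.43-[280,145])*7.5)
for t in(-.06,0,.03,.0425,.055): print(t,m+t*u,P(m+t*u))
print("u",u)
E
python3 fit.py
```

```text
empties [ 0.6039 -0.1142  0.102 ] [ 0.6349 -0.2005  0.102 ] mid [ 0.6194 -0.1573  0.102 ] dist 0.09163114498906495
yaw from empties 0.3456084546993832 toward far
[ 0.6189 -0.1569  0.3358] res px [-0.2123  0.0418 -0.027   0.2476  0.237  -0.2862]
-0.06 [ 0.6915 -0.1316  0.0506] [326.4715 165.9637]
0 [ 0.6623 -0.1418  0.102 ] [359.2999 209.445 ]
0.03 [ 0.6477 -0.1469  0.1277] [376.4726 232.1902]
0.0425 [ 0.6416 -0.149   0.1384] [383.785  241.8755]
0.055 [ 0.6355 -0.1511  0.1491] [391.1925 251.6867]
u [-0.4862 -0.1697  0.8572]
```

```bash
python3 -m handwheel '[[4,-0.6,-1,0.098,7],[4,-0.8,-2,0.098,7],[4,-0.8,-2,0,7],[4,-0.8,-2,0,7],[3.5,-0.8,-2,0,7],[0,0,0,0,7],[0,0,0,0,7],[0,0,0,0,7]]'
python3 - <<'E'
from bench import ctrl
import cv2
o=ctrl.observe();print(o["position"],o["q"])
f=ctrl.grab_frame("scene")[:,:,::-1]
cv2.imwrite("pics/i.png",cv2.resize(f[60:260,120:320],None,fx=3,fy=3,interpolation=cv2.INTER_CUBIC))
E
```

```text
clock: 9.5
position: [0.6422, -0.1439, 0.2414]
eef_rot: [-0.167, 0.986, -0.0, 0.0]
ft_force: [-0.3, -0.0, -0.5]
gripper_width: 0.819
[ 0.64221582 -0.14389043  0.2413917 ] [-3.11095518e-01  5.41621288e-01  1.25877498e+00 -4.22124807e-07
  1.34030779e+00 -2.21699046e+00]
```

View pics/i.png

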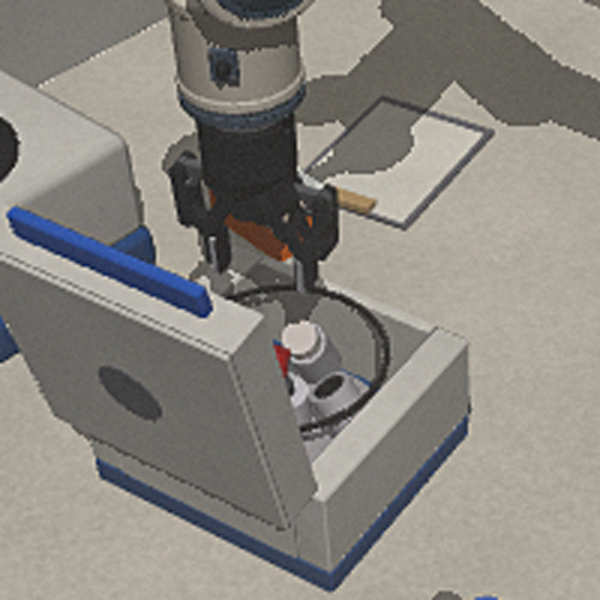

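```bash
python3 -m handwheel '[[0,-0.5,-3.5,0,7],[0,0,-3.5,0,7],[0,0,-2.5,0,7],[0,0,-1.5,0,7],[0,0,0,0,7],[0,0,0,0,3],[0,0,0,0,3],[0,0,0,0,3]]' 30
python3 - <<'E'
from bench import ctrl
import cv2
f=ctrl.grab_frame("scene")[:,:,::-1]
cv2.imwrite("pics/j.png",cv2.resize(f[60:260,120:320],None,fx=3,fy=3,interpolation=cv2.INTER_CUBIC))
E
```

```text
clock: 10.55
position: [0.6432, -0.1492, 0.1316]
eef_rot: [-0.167, 0.986, -0.0, 0.001]
ft_force: [-1.7, 0.6, 7.6]
gripper_width: 0.401
```

View pics/j.png

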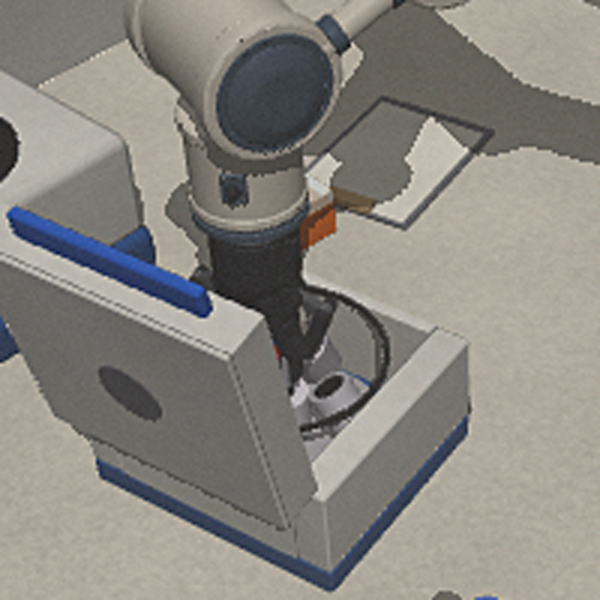

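```bash
python3 -m handwheel '[[-0.2,-0.07,0.36,0,3],[-0.46,-0.16,0.82,0,3],[-0.49,-0.17,0.86,0,3],[-0.49,-0.17,0.86,0,3],[-0.49,-0.17,0.86,0,3],[-0.49,-0.17,0.86,0,3],[-0.49,-0.17,0.86,0,3],[-0.49,-0.17,0.86,0,3]]'
python3 -m handwheel '[[-0.3,-0.1,2,0,3],[0,0,4,0,3],[0,0,4,0,3],[0,0,4,0,3],[0,0,0,0,3],[0,0,0,0,3],[0,0,0,0,3],[0,0,0,0,3]]'
python3 - <<'E'
from bench import ctrl
import cv2
f=ctrl.grab_frame("scene")[:,:,::-1]
cv2.imwrite("pics/k.png",cv2.resize(f[0:260,100:360],None,fx=2.3,fy=2.3,interpolation=cv2.INTER_CUBIC))
E
```

```text
clock: 11.6
position: [0.6061, -0.1615, 0.1943]
eef_rot: [-0.167, 0.986, 0.0, -0.0]
ft_force: [0.4, 0.0, 0.1]
gripper_width: 0.397
clock: 12.6
position: [0.6034, -0.1624, 0.3329]
eef_rot: [-0.167, 0.986, 0.0, -0.001]
ft_force: [0.7, -0.0, 0.3]
gripper_width: 0.403
```

View pics/k.png

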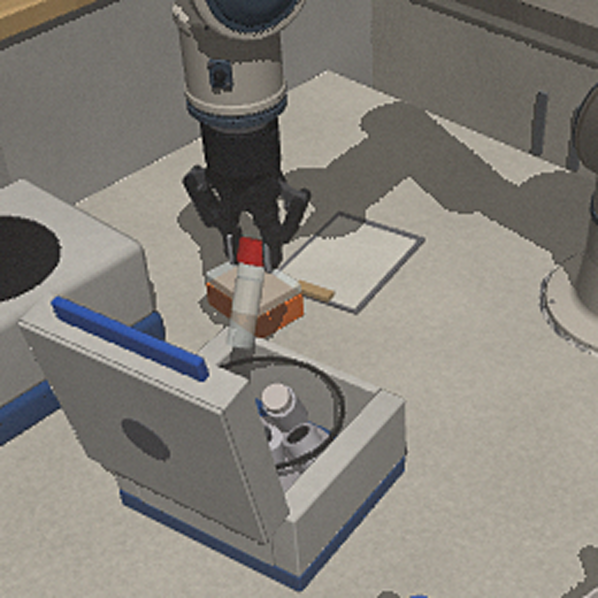

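Run:
```python
import cv2
a=cv2.imread("pics/a_top.png");b=cv2.imread("pics/a_scene.png")
z=lambda im,y0,y1,x0,x1:cv2.convertScaleAbs(cv2.resize(im[y0:y1,x0:x1],None,fx=10,fy=10,interpolation=cv2.INTER_CUBIC),alpha=1.5)
x=z(a,190,250,185,220);y=z(b,220,275,360,400)
y=cv2.copyMakeBorder(y,0,50,0,0,cv2.BORDER_CONSTANT)
cv2.imwrite("pics/l.png",cv2.hconcat([x,y]))
```

View pics/l.png

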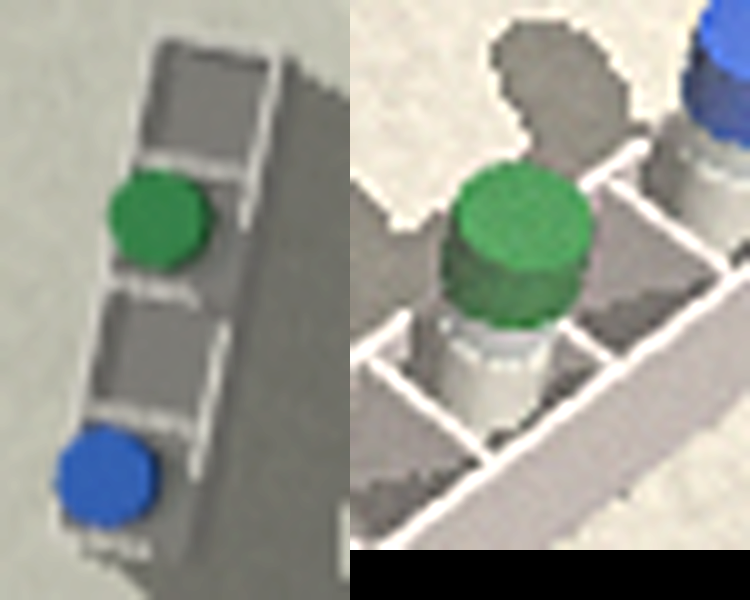

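Run:
```python
import cv2
b=cv2.imread("pics/a_scene.png")
cv2.imwrite("pics/m.png",cv2.convertScaleAbs(cv2.resize(b[225:295,340:415],None,fx=8,fy=8,interpolation=cv2.INTER_CUBIC),alpha=1.4))
```

```text
(no output)
```

View pics/m.png

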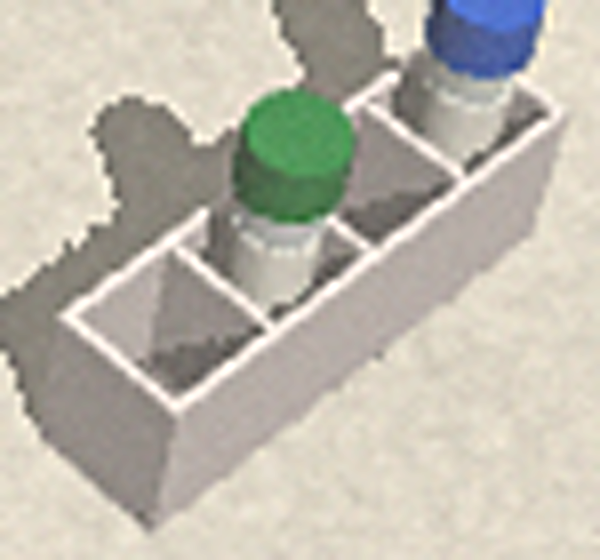

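```bash
cat > rack.py <<'E'
from h import *
from scipy.optimize import least_squares
np.set_printoptions(precision=4,suppress=True)
S=[((62,318),(94,-25)),((180,410),(94,25)),((567,112),(-94,25)),((272,328),(46,23)),((372,250),(0,23)),((463,178),(-46,23)),((178,245),(46,-23)),((365,98),(-46,-23))]
T=[((155,40),(94,25)),((278,50),(94,-25)),((145,158),(46,22)),((248,172),(46,-22)),((92,410),(-46,22)),((192,420),(-46,-22)),((112,285),(0,22))]
so=np.array([[340+a/8-.44,225+b/8-.44] for (a,b),_ in S]);to=np.array([[185+a/10-.45,190+b/10-.45] for (a,b),_ in T])
def W(L,p):
    c,s=np.cos(p[2]),np.sin(p[2]);return np.array([[p[0]+c*x/1e3-s*y/1e3,p[1]+s*x/1e3+c*y/1e3,.063] for _,(x,y) in L])
fs=lambda p:(proj("scene",W(S,p))-so).ravel()
ft=lambda p:(proj("top",W(T,p))-to).ravel()
for n,f in(("scene",fs),("top",ft),("both",lambda p:np.r_[fs(p),ft(p)])):
    r=least_squares(f,[.5,.3,-.17]);print(n,r.x,"rms px",np.sqrt(np.mean(r.fun**2)))
x,y,a=r.x
for k in(-69,-23,23,69): print(k,x+np.cos(a)*k/1e3,y+np.sin(a)*k/1e3)
E
python3 rack.py
```

```text
scene [ 0.498   0.3056 -0.1695] rms px 0.5221989372967998
top [ 0.4964  0.3064 -0.1683] rms px 0.79448310764866
both [ 0.4974  0.3058 -0.1689] rms px 0.6911314817197554
-69 0.4294046581613401 0.31735179224773397
-23 0.4747502844233151 0.30962041598543244
23 0.5200959106852902 0.30188903972313086
69 0.5654415369472652 0.29415766346082933
```

```bash
python3 -m handwheel '[[0,2.3,0,-0.186,3],[0,2.3,0,-0.186,3],[0,2.3,0,-0.186,3],[0,2.3,0,-0.186,3],[0,2.3,0,-0.186,3],[0,2.3,0,-0.186,3],[0,2.3,0,-0.186,3],[0,2.3,0,-0.186,3]]'
python3 -m handwheel '[[0,2.3,0,-0.186,3],[0,2.3,0,-0.186,3],[0,2.3,-0.5,-0.186,3],[0.2,2.3,-0.5,-0.186,3],[0.2,2.3,-0.5,-0.186,3],[0.2,2.3,-0.8,-0.186,3],[0.2,2.3,-0.8,-0.186,3],[0.2,2.3,-0.8,-0.186,3]]'
python3 -m handwheel '[[0,2.3,-1,-0.186,3],[0,2.3,-1,-0.186,3],[0,2.3,-1,-0.186,3],[0,1.2,-1,-0.112,3],[0,0,-0.4,0,3],[0,0,0,0,3],[0,0,0,0,3],[0,0,0,0,3]]'
python3 - <<'E'
from bench import ctrl
import cv2
o=ctrl.observe();print(o["q"])
f=ctrl.grab_frame("scene")[:,:,::-1];g=ctrl.grab_frame("top")[:,:,::-1]
cv2.imwrite("pics/n_s.png",f);cv2.imwrite("pics/n_t.png",g)
cv2.imwrite("pics/n_sz.png",cv2.resize(f[130:310,310:490],None,fx=3.3,fy=3.3,interpolation=cv2.INTER_CUBIC))
E
```

```text
clock: 13.65
position: [0.6036, 0.0223, 0.3336]
eef_rot: [0.548, 0.837, -0.0, -0.0]
ft_force: [-0.1, -0.5, -0.3]
gripper_width: 0.397
clock: 14.65
position: [0.6137, 0.2063, 0.2943]
eef_rot: [0.97, 0.245, -0.0, -0.0]
ft_force: [-0.1, -0.4, -0.8]
gripper_width: 0.4
clock: 15.65
position: [0.614, 0.2862, 0.2513]
eef_rot: [0.996, -0.084, 0.0, -0.0]
ft_force: [0.1, -0.6, -0.3]
gripper_width: 0.404
[ 3.48066208e-01  5.62070299e-01  1.19193363e+00 -2.98670901e-05
  1.38695708e+00  2.08779340e+00]
```

View pics/n_sz.png

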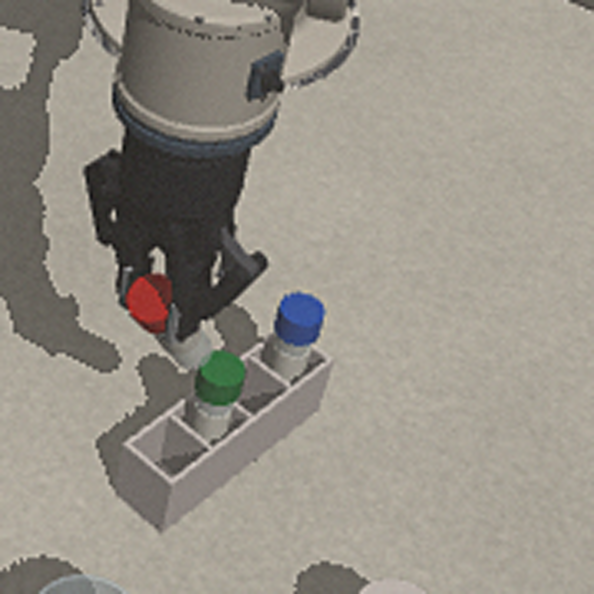

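View pics/n_t.png

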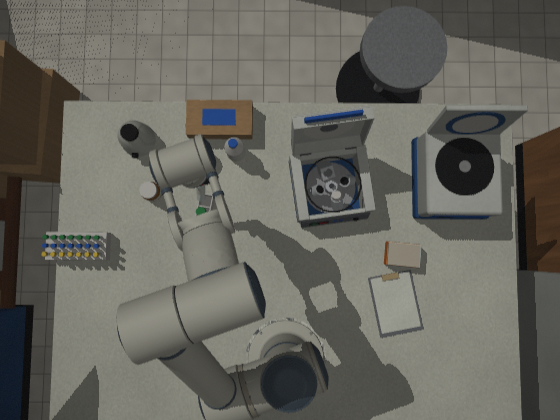

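```bash
cat > chk.py <<'E'
from h import *
import cv2,sys
np.set_printoptions(precision=4,suppress=True)
o=ctrl.observe();p=np.array(o["position"]);P=p+[0,0,.008]
a=-.1689;e=np.array([np.cos(a),np.sin(a),0]);n=np.array([-e[1],e[0],0])
tilt=np.radians(float(sys.argv[1]));src,dst,x0,x1,y0,y1=sys.argv[2],sys.argv[3],*map(int,sys.argv[4:8])
u=e*np.sin(tilt)+np.array([0,0,np.cos(tilt)])
w=np.cross(n,u)
off=float(sys.argv[8])/1e3 if len(sys.argv)>8 else 0
im=cv2.imread(src)[y0:y1,x0:x1];k=min(800/(x1-x0),600/(y1-y0));im=cv2.resize(im,None,fx=k,fy=k,interpolation=cv2.INTER_CUBIC)
for t,r in((-.1025,.0145),(-.0125,.0175),(.0125,.0175)):
    C=P+(t+off)*u;th=np.linspace(0,2*np.pi,40)
    q=(proj("scene",[C+r*(np.cos(x)*n+np.sin(x)*w) for x in th])+.5-[x0,y0])*k
    cv2.polylines(im,[q.astype(int)],True,(0,255,255),1)
    print(t,C)
cv2.imwrite(dst,im)
E
python3 chk.py 31 pics/n_s.png pics/o.png 330 420 190 257
```

```text
-0.1025 [0.5618 0.2952 0.1713]
-0.0125 [0.6075 0.2874 0.2484]
0.0125 [0.6202 0.2852 0.2699]
```

View pics/o.png

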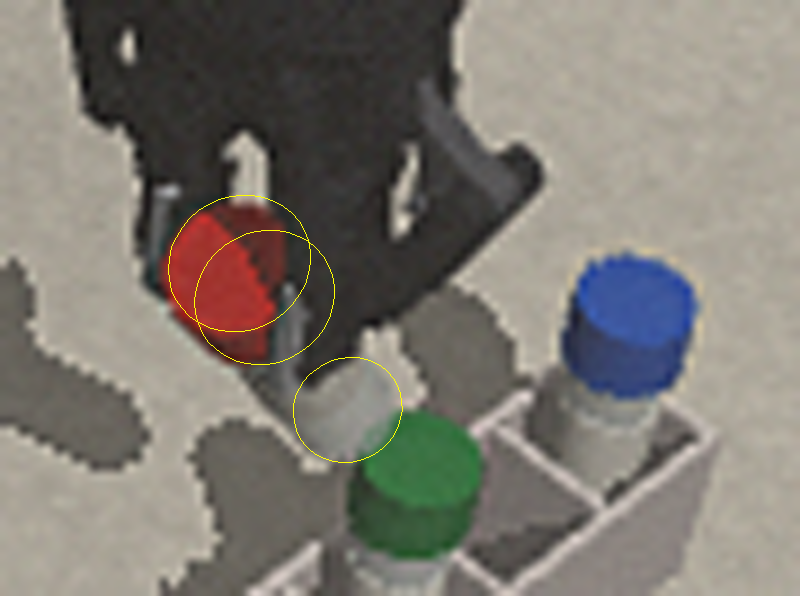

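```bash
python3 -m handwheel '[[-0.1,0,-2.5,0,3],[0,0,-2.5,0,3],[0,0,-2.5,0,3],[0,0,-1.8,0,3],[0,0,-0.4,0,3],[0,0,0,0,3],[0,0,0,0,3],[0,0,0,0,3]]'
python3 - <<'E'
from bench import ctrl
import cv2
cv2.imwrite("pics/p_s.png",ctrl.grab_frame("scene")[:,:,::-1])
E
python3 chk.py 31 pics/p_s.png pics/p.png 330 420 215 282
```

```text
clock: 16.75
position: [0.6131, 0.2867, 0.1546]
eef_rot: [0.996, -0.084, 0.001, -0.0]
ft_force: [0.6, -0.5, -1.1]
gripper_width: 0.397
-0.1025 [0.5609 0.2955 0.0746]
-0.0125 [0.6066 0.2877 0.1518]
0.0125 [0.6193 0.2856 0.1732]
```

View pics/p.png

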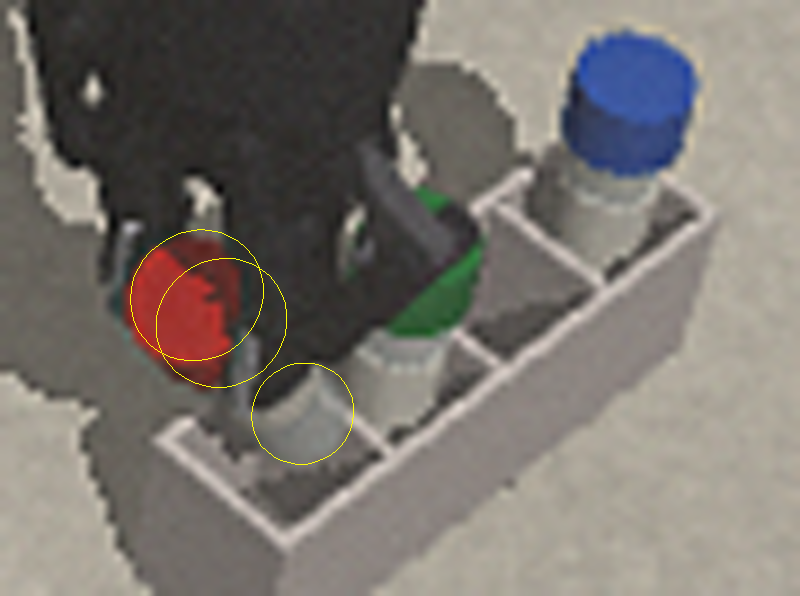

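```bash
python3 -m handwheel '[[0,0,-1,0,3],[0,0,-0.9,0,3],[-0.3,0.05,0,0,3],[-0.1,0.02,-0.7,0,3],[-0.4,0.07,0,0,3],[-0.4,0.07,0,0,3],[-0.4,0.07,0,0,3],[-0.2,0.03,0,0,3]]'
python3 - <<'E'
from bench import ctrl
import cv2
cv2.imwrite("pics/q_s.png",ctrl.grab_frame("scene")[:,:,::-1])
E
python3 chk.py 22 pics/q_s.png pics/q.png 330 420 215 282
```

```text
clock: 17.8
position: [0.5945, 0.2898, 0.1281]
eef_rot: [0.996, -0.084, 0.0, -0.0]
ft_force: [3.9, -0.9, 1.0]
gripper_width: 0.403
-0.1025 [0.5565 0.2962 0.041 ]
-0.0125 [0.5897 0.2906 0.1244]
0.0125 [0.5989 0.289  0.1476]
```

View pics/q.png

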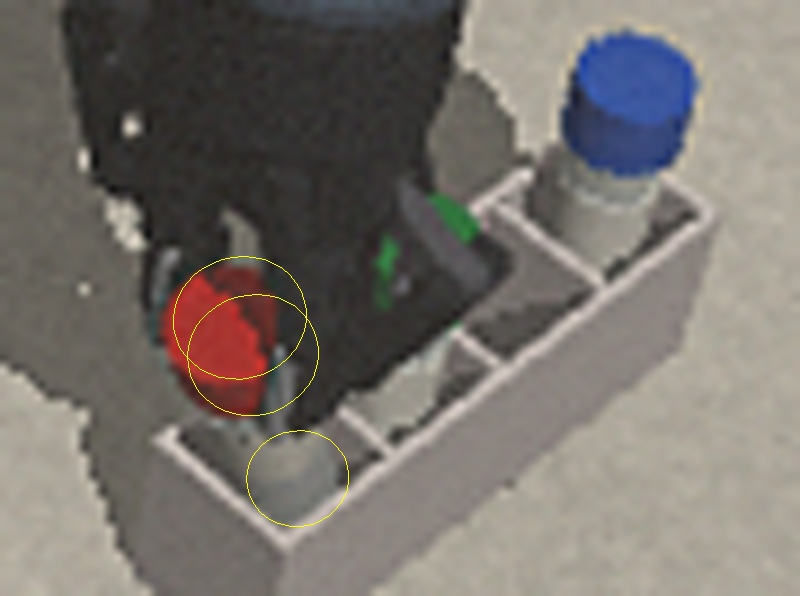

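```bash
python3 -m handwheel '[[-0.45,0.08,0,0,3],[-0.45,0.08,0,0,3],[-0.45,0.08,0,0,3],[-0.45,0.08,-0.2,0,3],[-0.25,0.04,-0.3,0,3],[-0.25,0.04,-0.3,0,3],[-0.25,0.04,-0.3,0,3],[-0.25,0.04,-0.2,0,3]]'
python3 - <<'E'
from bench import ctrl
import cv2
cv2.imwrite("pics/r_s.png",ctrl.grab_frame("scene")[:,:,::-1])
E
python3 chk.py 4 pics/r_s.png pics/r.png 330 420 215 282
```

```text
clock: 18.85
position: [0.5665, 0.2944, 0.1145]
eef_rot: [0.996, -0.085, -0.0, 0.0]
ft_force: [3.4, -0.7, 0.6]
gripper_width: 0.397
-0.1025 [0.559  0.2957 0.0201]
-0.0125 [0.5652 0.2946 0.1099]
0.0125 [0.5669 0.2943 0.1348]
```

View pics/r.png

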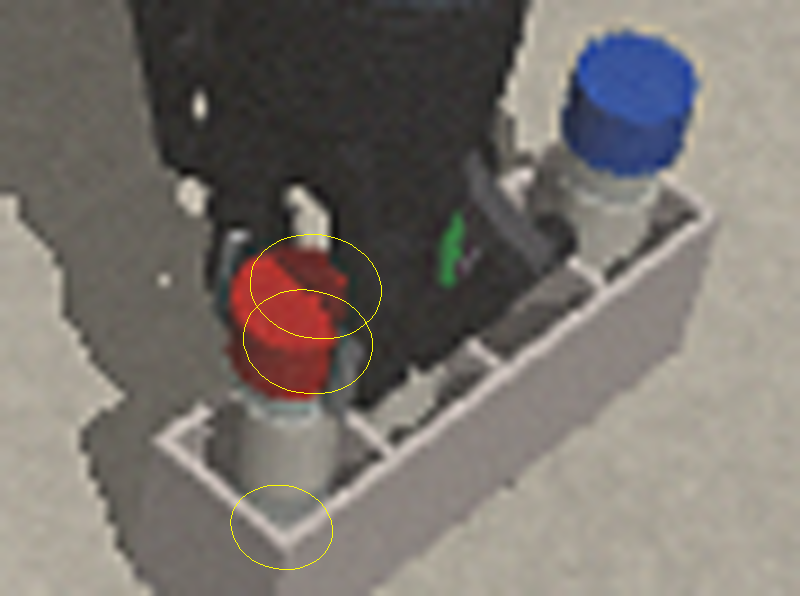

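```bash
python3 -m handwheel '[[-0.2,0.03,0,0,3],[-0.2,0.03,0,0,3],[-0.1,0.02,-0.2,0,3],[0,0,-0.2,0,3],[0,0,-0.2,0,3],[0,0,-0.1,0,3],[0,0,0,0,3],[0,0,0,0,3]]'
python3 - <<'E'
from bench import ctrl
import cv2
cv2.imwrite("pics/s_s.png",ctrl.grab_frame("scene")[:,:,::-1])
E
python3 chk.py 1 pics/s_s.png pics/s.png 330 420 215 282 -6
```

```text
clock: 19.9
position: [0.5616, 0.2952, 0.1077]
eef_rot: [0.996, -0.084, -0.0, 0.0]
ft_force: [2.6, 0.6, -1.3]
gripper_width: 0.399
-0.1025 [0.5597 0.2955 0.0073]
-0.0125 [0.5613 0.2953 0.0972]
0.0125 [0.5617 0.2952 0.1222]
```

View pics/s.png

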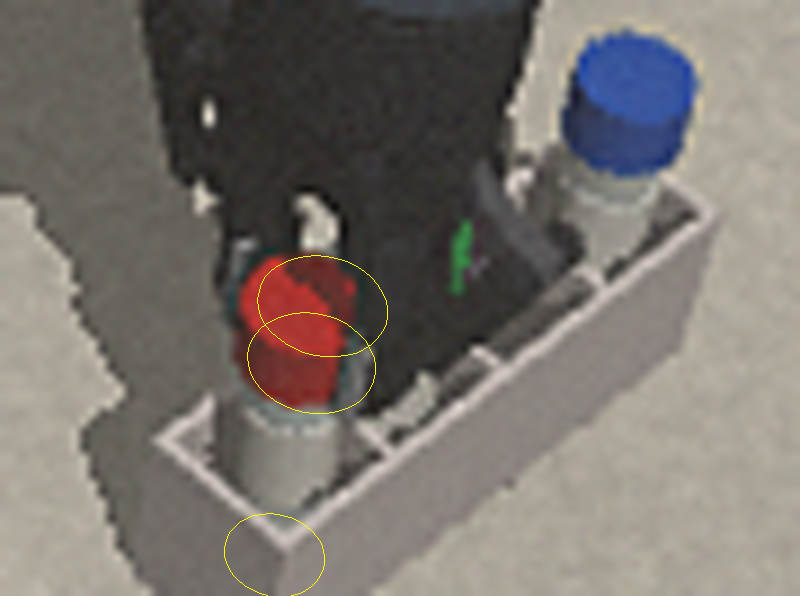

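```bash
python3 -m handwheel '[[0,0,-0.1,0,3],[0,0,-0.1,0,3],[0,0,-0.1,0,3],[0,0,0,0,3],[0,0,0,0,3],[0,0,0,0,3],[0,0,0,0,3],[0,0,0,0,3]]'
```

```text
clock: 20.95
position: [0.5617, 0.2953, 0.1048]
eef_rot: [0.996, -0.084, -0.0, 0.0]
ft_force: [2.8, 0.1, -1.4]
gripper_width: 0.399
```

```bash
python3 -m handwheel '[[0,0,-0.1,0,3],[0,0,-0.1,0,3],[0,0,-0.1,0,3],[0,0,-0.1,0,3],[0,0,0,0,3],[0,0,0,0,3],[0,0,0,0,3],[0,0,0,0,3]]'
```

```text
clock: 21.95
position: [0.5617, 0.2952, 0.1008]
eef_rot: [0.996, -0.085, -0.0, 0.0]
ft_force: [2.3, 0.1, -1.8]
gripper_width: 0.399
```

```bash
python3 -m handwheel '[[0,0,-0.1,0,3],[0,0,-0.1,0,3],[0,0,-0.1,0,3],[0,0,0,0,3],[0,0,0,0,3],[0,0,0,0,3],[0,0,0,0,3],[0,0,0,0,3]]'
python3 - <<'E'
from bench import ctrl
import cv2
cv2.imwrite("pics/t_s.png",ctrl.grab_frame("scene")[:,:,::-1])
E
python3 chk.py 0 pics/t_s.png pics/t.png 330 420 215 282
```

```text
clock: 22.95
position: [0.563, 0.2955, 0.1001]
eef_rot: [0.996, -0.084, 0.002, -0.001]
ft_force: [-0.5, -4.6, 27.2]
gripper_width: 0.398
-0.1025 [0.563  0.2955 0.0056]
-0.0125 [0.563  0.2955 0.0956]
0.0125 [0.563  0.2955 0.1206]
```

View pics/t.png

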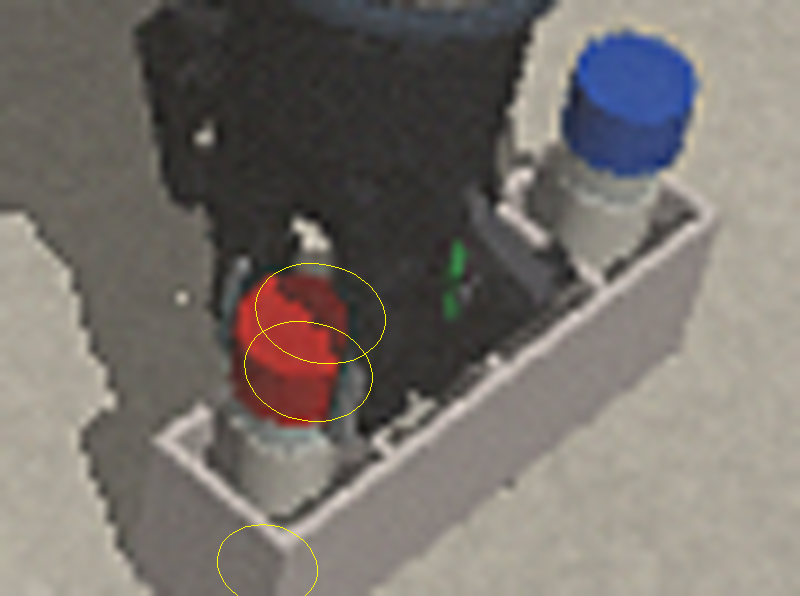

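```bash
python3 -m handwheel '[[0,0,0.15,0,3],[0,0,0,0,3],[0,0,0,0,4],[0,0,0,0,5],[0,0,0,0,6],[0,0,0,0,6.5],[0,0,0,0,6.5],[0,0,0,0,6.5]]'
python3 - <<'E'
from bench import ctrl
import cv2
f=ctrl.grab_frame("scene")[:,:,::-1]
cv2.imwrite("pics/u.png",cv2.resize(f[215:282,330:420],None,fx=8.8,fy=8.8,interpolation=cv2.INTER_CUBIC))
E
```

```text
clock: 24.0
position: [0.5617, 0.2952, 0.0993]
eef_rot: [0.996, -0.084, -0.0, 0.0]
ft_force: [-0.6, 0.2, 0.2]
gripper_width: 0.764
```

View pics/u.png

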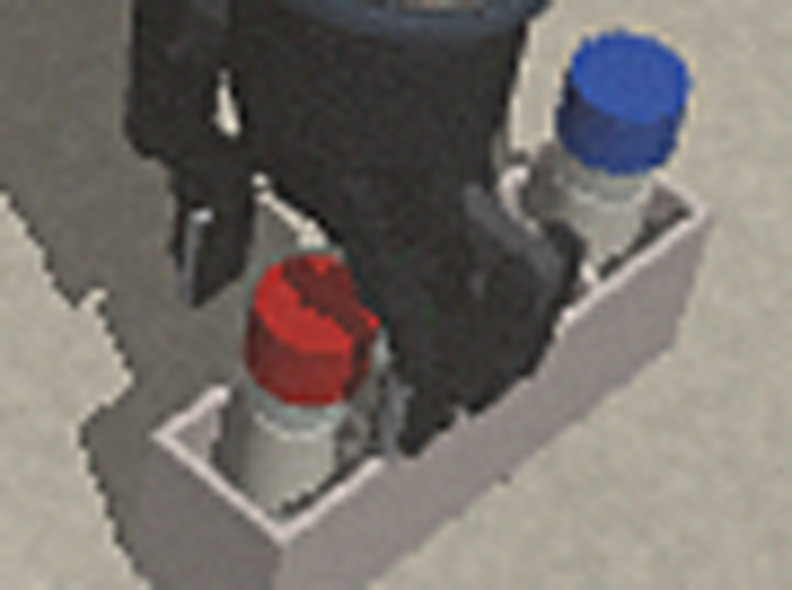

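Released; the tube stands upright by itself, with open fingers either side. Next I lift straight up and move away.

```bash
python3 -m handwheel '[[0,0,0.8,0,6.5],[0,0,2,0,6.5],[0,0,3,0,6.5],[0,0,4,0,6.5],[0,0,5,0,6.5],[0,0,3,0,6.5],[-3,-3,0,0,6.5],[-5,-5,0,0,6.5]]'
python3 -m handwheel '[[-3,-5,0,0,6.5],[-1,-5,0,0,6.5],[0,-3,0,0,6.5],[0,0,0,0,6.5],[0,0,0,0,6.5],[0,0,0,0,6.5],[0,0,0,0,6.5],[0,0,0,0,6.5]]'
python3 - <<'E'
from bench import ctrl
import cv2
f=ctrl.grab_frame("scene")[:,:,::-1];g=ctrl.grab_frame("top")[:,:,::-1]
cv2.imwrite("pics/v_s.png",f);cv2.imwrite("pics/v_t.png",g)
cv2.imwrite("pics/v_z.png",cv2.resize(f[205:300,330:425],None,fx=6,fy=6,interpolation=cv2.INTER_CUBIC))
E
```

```text
clock: 25.05
position: [0.4873, 0.2208, 0.278]
eef_rot: [0.996, -0.084, 0.001, -0.0]
ft_force: [0.2, -0.9, -0.8]
gripper_width: 0.762
clock: 26.05
position: [0.4475, 0.0914, 0.2773]
eef_rot: [0.996, -0.084, -0.0, 0.0]
ft_force: [-0.4, -0.5, 0.8]
gripper_width: 0.762
```

View pics/v_s.png

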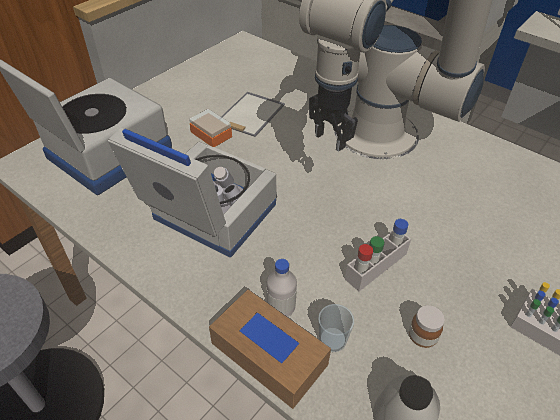

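View pics/v_z.png

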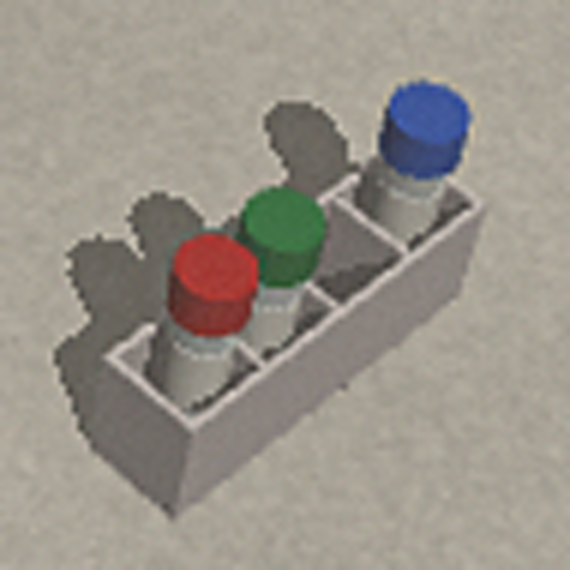

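View pics/v_t.png

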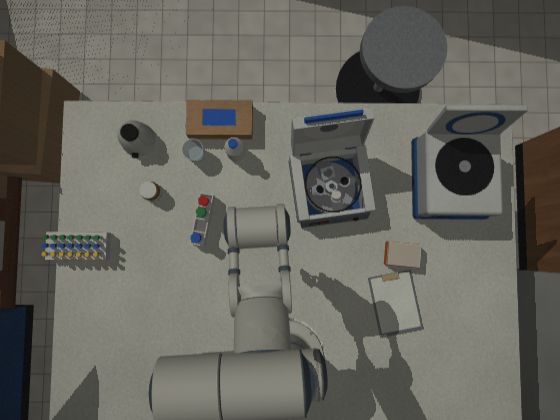

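Red stands parallel to green and blue, with its cap at (365,252) in the scene view. The lid is open, and the bystanders are at their original pixels. I'm handing the job in.

```bash
python3 -c "
from bench import ctrl
print(ctrl.finish_job())"
```

```text
the job is handed in; nothing more can be done
None
```

The lid is open and stays open by itself, and the red-capped tube stands upright in the rack. I handed the job in at about 26 s of the 56 s allowed; no verdict was reported.

- **Lid:** The tool can only point down, so the fingers could not hook under the lip. I pressed the closed fingers against the lip's front edge and raised it by friction, then pushed it back past the over-centre point. The highest contact force I read was about 64 N at the fingertips; readings come only at the end of each call, so a brief peak could have been higher.
- **Tube:** I gripped it by the cap and drew it out along its own slanted axis. I then turned it upright by pushing its foot against the inside wall of the free far-end compartment (next to green). I set it down until the foot pressed on the floor with about 27 N, eased off and let go.

**Last checks:**
- Both cameras show the lid fully open and the red tube parallel to the green and blue ones.
- The bystanders and the balance plug look unmoved by eye; I did not measure them.
- The gripper is clear of everything.

**One disagreement:** just before release, the red cap appeared about 4 mm off where I predicted it in the scene camera. It did not affect the placing.

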